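# Cover the return filter and hold it at the bleed position

### The arm

A 7-joint arm with a two-finger parallel gripper is mounted at the origin on a cart in front of the work surface, level with it; the furniture and walls round the work are solid. World frame = base frame: x ahead of the robot, y to its left, z up, the work surface at z = 0. Lengths are in m, angles in rad, forces in N, time in s.
With the tool pointing down it reaches from about 0.35 to 0.9 m from the base axis. Payload 8.1 kg.
Tool frame: the origin (TCP) lies at the very end of the fingers, on their centre line; the grasp point (between the pads) lies arm.grip_point_offset behind it (arm.grip_point_offset is the distance from the TCP to the grasp point, in m); z points along the fingers, y is the line along which they close (so a half turn about z gives the same grasp; the last joint's range is limited). The gripper opens to 92 mm and grips with 3 to 60 N. Pads are 19 mm wide; open, the fingers measure 130 mm over their backs; the gripper's body (75 mm by 190 mm) begins 47 mm behind the grasp point.
Start: joints at [1.027, 0.434, 0.025, 1.573, -0.012, 1.134, -0.075], TCP at [0.267, -0.565, 0.203] pointing down, gripper open.
Joint ranges: [-2.62, 2.62], [-0.44, 2.09], [-1.27, 1.32], [0.08, 2.57], [-1.32, 4.46], [0.12, 2], [-2.74, 2.74]. Speed limits (rad/s): [2.22, 2.22, 3.01, 3.01, 3.14, 3.14, 3.14].

### API

Orientations are given as a rotation vector (axis times angle).
In Python, from cell import arm gives the robot as it stands. The module is installed in compiled form; this text tells all that it offers.
- The arm moves only by the shell command python3 -m creep 'ROWS' [OPENING] [FORCE]. ROWS is JSON, a list of rows, each a list of 6 numbers: the shift along the tool's x, y, z scaled (see below), then the turn, a rotation vector about the tool's x, y, z scaled (see below). A call has 1 to 20 rows; each row shifts and turns the commanded pose from where the row before left it, along the tool's axes as they then stand; what a row does not reach is not made up. The controller multiplies each number of a shift by 0.4 m and each number of a turn by 120 degrees. A row lasts 1/12 s, in which the tool goes at most 41.7 mm and 7.16 degrees, less where a joint would pass 70% of its speed; a pose out of reach is approached as far as the arm can. A call with a number of a shift or a turn outside -1 to 1 is refused whole. A call with a gripper value outside its range is refused whole. OPENING is the closure, from -1 (fully open) to 1 (shut), set as the call begins (- or left out, the last holds). The fingers move at their own pace and stop on an object; FORCE is the grip in N (left out, the last holds). Time passes only in rows, so rows that do not move let the fingers close. It gives the time, the measured TCP pose, the force, the opening and the grip force at its end, in the units of the state.
- arm.observe(): the state, without advancing time (a new reading comes with each control period).
- arm.get_image(name): name is "scene" or "side" or "wrist"; returns a dict with "frame" (384x512x3 uint8, red, green, blue), "intrinsics" (3x3 intrinsics, pixels), "rvec" (rotation vector, rad) and "tvec" (3), from world to camera coordinates, as OpenCV has them; the wrist camera has in their place "mount" (4x4, takes a point from camera to tool coordinates, whose origin is the TCP and whose axes are the flange's). Camera axes: x right, y down, z forward; pixel columns grow to the right and rows downward; lengths in m; the calibration is good to about 2 mm. A picture is of the moment at which its call begins: read the wrist's pose just before it. There is no depth.
- arm.sign_off(): hands the job in; it is judged then, once.
The state is a dict: "clock": time; "joints": joint angles; "dq": joint speeds; "joint_efforts": joint torques, N m; "position": TCP position; "ee_rot": TCP orientation; "force": force on the tool from outside, world axes, zero at the start; "ft_torque": the same for the moment, N m; "width": opening from 0.0 (shut) to 1.0 (fully open); "gripper_force": force on a finger pad.
Only numpy, scipy, OpenCV 4.12 (cv2) and the standard library are available. Lean on these libraries where they do the work, as an engineer would, in place of code of your own. Each camera call takes 0.05 s, during which the arm holds its last target. There are 200 camera calls.

### The job

Finish the filter change on the small hydraulic power unit: set the new filter element upright into the open filter neck, let go of it, then put the large bayonet cover on with its two lugs through the neck's two notches. Press it down against the spring and turn it clockwise, seen from above, about halfway to the lock (an eighth of a turn), so that the lugs are caught under the rim but the cover never reaches the lock, and finish still gripping it there, without letting go, so that the air can be bled. Leave the small cover, the tools and the other things where they lie.

Things in the scene. Friction and masses are not known exactly. Their poses are not given: they have to be found in the camera images.
- power_unit: Grey hydraulic tank fixed on the table, 150 deep (x), 200 wide (y), 70 mm tall. On it stands the round aluminium filter neck, 94 mm across, rim 130 mm above the table; a small motor and pump lie on the tank beside it (+y), 50 mm and more from the neck's axis, at most 5 mm higher than the rim. Origin: on the table under the neck's axis; x away from the robot (yaw within 0.3 rad), z up.
- neck (a point): Centre of the neck's rim, axes as the power unit. Mouth: 59 mm hole in a 6 mm thick rim with two notches, 16 mm wide, 76 mm over both, on its x axis. Below, a 76 mm wide chamber to 20 mm deep, then a 57 mm bore. The lugs can turn when the cover's origin is 12 mm (the spring holds the lugs up against the rim with 8 N) to 16 mm (plate on the rim, 9 N) below this point.
- notch (a point): Middle of the +x notch, at the rim, 33 mm out from the neck's axis. Lugs in the notches: turn 0; a stop blocks counter-clockwise turning. Clockwise from above the lugs are wholly under the rim from 25 degrees, meet a 2 mm ridge under the rim at about 62 degrees and are locked past it at about 87 degrees; halfway is 45 degrees.
- seat (a point): Centre of the top of the spring seat in the bore at the start, 74 mm below the neck point. It carries the element without sinking; it begins to sink at 4 N and then takes 0.3 N per mm, up to 30 mm. The element stands on it with its knob 22 mm above the rim, until the cover presses the knob down into its own hollow.
- element: New filter element standing upright, 0.16 kg: pleated paper cylinder with dark end caps, 51 mm across and 70 mm tall, its lower edge bevelled, on top a black round pull knob 18 mm across and 26 mm tall (96 mm in all). Origin: centre of its underside, z up.
- cover: Large steel bayonet cover, right way up, 0.22 kg: plate 81 mm across, 16 to 24 mm above the origin; under it a skirt 54 mm across (hollow 40 mm) with two lugs at its foot, 11 wide, 6 tall, 70 mm over both. Origin: centre of the skirt's underside, z up; x runs along the grip bar and through both lugs. Half a turn gives the same cover.
- cover_grip (a point): Centre of the large cover's grip bar, 37 mm above the cover's origin, same axes. The bar is 60 mm long (x), 14 mm thick (y) and 26 mm tall, standing on the plate.
- cover_lug (a point): Middle of the large cover's lug at its +x side, 30 mm out from the cover's axis and 3 mm above its origin.
- small_cover: Cover of the same make for another, smaller filter: plate 57 mm across, grip bar 42 mm long. Not wanted; stays where it lies. Origin: centre of its underside.
- screwdriver: Screwdriver with a blue handle, 178 mm long, lying on the table; stays where it is.
- extension: Bright steel socket extension, 140 mm long, lying on the table; stays where it is.
- tape_roll: Roll of black tape, 62 mm across, lying flat; stays where it is.
- punch: Dark rusty punch, 160 mm long, lying beside the power unit; stays where it is.
- marker: Marker pen, 135 mm long, lying on the table; stays where it is.
Not all that is in view belongs to the job. What is shaped like the cover but red or yellow is not meant.

How it is judged:
On the way, in this order (a step that is already met when the one before it is completed fails the run):
1. the filter element stands upright in the neck on the spring seat, let go (z of element in the frame of neck below -0.07 m and horizontal distance between element and neck below 0.006 m and angle between element's own z axis and vertical below 0.15 rad and contact force between the fingers and element below 0.1 N), for 0.2 s.
2. the cover's lugs have gone straight down through the notches (z of cover in the frame of neck below -0.01 m and horizontal distance between cover and neck below 0.005 m and angle between the x axis of cover and the x axis of neck, either way round below 0.45 rad), for 0.02 s.
At the end, for the whole second after the job is handed in: Cover in the neck: origin 10 mm or more below the rim, within 5 mm of the axis, tilt under 0.10 rad, turned 31 to 61 degrees clockwise from entry, at rest, gripped with over 3 N. Element in the bore under it, 80 mm or more below the rim, within 6 mm of the axis (z of cover in the frame of neck below -0.01 m and horizontal distance between cover and neck below 0.005 m and angle between cover's own z axis and vertical below 0.1 rad and angle between the x axis of cover and the x axis of neck, either way round between 0.54 and 1.06 rad and ((x of cover_lug in the frame of neck above 0 m and y of cover_lug in the frame of neck below 0 m) or (x of cover_lug in the frame of neck below 0 m and y of cover_lug in the frame of neck above 0 m)) and contact force between the fingers and cover above 3 N and angular speed of cover below 1 rad/s and linear speed of cover below 0.03 m/s and z of element in the frame of neck below -0.08 m and horizontal distance between element and neck below 0.006 m); the arm keeps its last pose, push and grip.
It fails at once if the cover is turned onto the lock's ridge or past it (z of cover in the frame of neck below -0.01 m and horizontal distance between cover and neck below 0.01 m and angle between the x axis of cover and the x axis of neck, either way round above 1.2 rad).
It fails at once if the small cover, a tool or another thing is moved by more than 30 mm (distance of any of small_cover, screwdriver, extension, tape_roll, punch, marker from where it was at the start of the episode above 0.03 m).
It also fails if it takes over 58 s, if anything falls off the work surface, if the arm or the gripper's body presses on something with over 40 N, if the wrist force passes 120 N, or if a joint passes its speed limit or range.

## Working session

There is one attempt and no reset: what is moved stays moved. The work goes in short steps, Python scripts to look and compute and a shell command to move; the robot and the scene stay as the last step left them, time stands still between calls to the robot, and variables do not carry over. Pictures are saved under pics/ and viewed, at most 10 in all, crops included, and the job is handed in when it is done.

```bash
mkdir -p pics
cat > h.py <<'E'
import numpy as np, cv2, json
from cell import arm
R=lambda v: cv2.Rodrigues(np.array(v,float))[0]
def grab(n):
    s=arm.observe(); im=arm.get_image(n)
    if n=="wrist":
        T=np.eye(4); T[:3,:3]=R(s["ee_rot"]); T[:3,3]=s["position"]
        C=T@np.array(im["mount"]); 
    else:
        C=np.eye(4); r=R(np.ravel(im["rvec"])); C[:3,:3]=r.T; C[:3,3]=-r.T@np.ravel(im["tvec"])
    return im["frame"],np.array(im["intrinsics"]),C
def save(n,fn):
    f,K,C=grab(n); cv2.imwrite(f"pics/{fn}.png",f[:,:,::-1]); np.savez(f"pics/{fn}.npz",K=K,C=C)
def ray(fn,uv):
    d=np.load(f"pics/{fn}.npz"); v=d["C"][:3,:3]@np.linalg.inv(d["K"])@[uv[0],uv[1],1]
    return d["C"][:3,3],v/np.linalg.norm(v)
def atz(fn,uv,z):
    o,v=ray(fn,uv); return o+v*(z-o[2])/v[2]
def tri(*obs):
    A=np.zeros((3,3));b=np.zeros(3)
    for fn,uv in obs:
        o,v=ray(fn,uv);P=np.eye(3)-np.outer(v,v);A+=P;b+=P@o
    p=np.linalg.solve(A,b)
    return p,[float(np.linalg.norm((np.eye(3)-np.outer(v,v))@(p-o))) for o,v in (ray(f,u) for f,u in obs)]
def proj(fn,p):
    d=np.load(f"pics/{fn}.npz"); q=d["K"]@(d["C"][:3,:3].T@(np.array(p)-d["C"][:3,3])); return q[:2]/q[2]
def rel(dx,dy,dz,n=1):
    "world shift -> tool scaled"
    return R(arm.observe()["ee_rot"]).T@[dx,dy,dz]/0.4
E
python3 - <<'E'
from h import *
np.set_printoptions(precision=4,suppress=True)
for n in("scene","side","wrist"): save(n,n+"0")
a=[cv2.imread(f"pics/{n}0.png") for n in("scene","side","wrist")]
cv2.imwrite("pics/a.png",cv2.resize(np.hstack(a[:2]),(800,300)))
s=arm.observe(); print(s, arm.grip_point_offset)
for n in("scene","side","wrist"): print(np.load(f"pics/{n}0.npz")["C"],np.load(f"pics/{n}0.npz")["K"])
print(R(s["ee_rot"]))
E
```

```text
{'clock': 0.15, 'joints': array([ 1.0274,  0.435 ,  0.025 ,  1.5738, -0.0116,  1.134 , -0.0751]), 'dq': array([-0.0003, -0.0018,  0.0004, -0.0024,  0.0012, -0.002 ,  0.0008]), 'joint_efforts': array([  0.0027, -66.826 ,   0.9863, -31.4691,  -0.0605,   0.0394,
         0.0001]), 'position': array([ 0.2664, -0.5649,  0.2021]), 'ee_rot': array([-3.0646, -0.6864,  0.0005]), 'force': array([ 0.3792, -0.6606, -0.3478]), 'ft_torque': array([ 0.0189,  0.0302, -0.011 ]), 'gripper_force': 0.0, 'width': 0.9978109188466944} 0.0188
[[-0.4281 -0.6554  0.6222 -0.1463]
 [-0.9036  0.3202 -0.2844  0.3741]
 [-0.0128 -0.684  -0.7294  0.9247]
 [ 0.      0.      0.      1.    ]] [[408.5781   0.     260.0868]
 [  0.     408.5781 193.3812]
 [  0.       0.       1.    ]]
[[ 0.9938 -0.0525  0.0983  0.4305]
 [-0.1097 -0.6149  0.7809 -1.0282]
 [ 0.0194 -0.7868 -0.6169  0.9331]
 [ 0.      0.      0.      1.    ]] [[498.0922   0.     257.9541]
 [  0.     498.0922 192.5244]
 [  0.       0.       1.    ]]
[[ 0.426  -0.8607 -0.2788  0.3415]
 [-0.9047 -0.4055 -0.1308 -0.5289]
 [-0.0005  0.3079 -0.9514  0.3838]
 [ 0.      0.      0.      1.    ]] [[287.0552   0.     251.6563]
 [  0.     287.0552 197.8837]
 [  0.       0.       1.    ]]
[[ 0.9045  0.4266 -0.0006]
 [ 0.4266 -0.9045  0.001 ]
 [-0.0001 -0.0011 -1.    ]]
```

View pics/scene0.png

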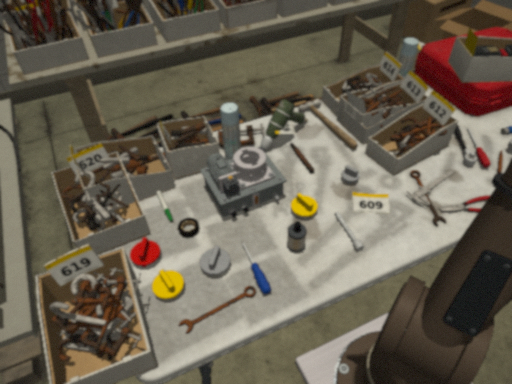

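View pics/side0.png

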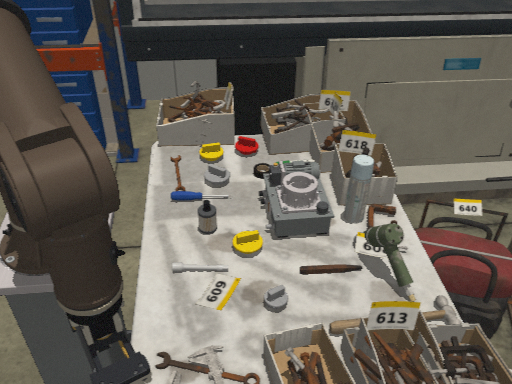

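The scene shows two grey covers: scene (216,262) / side (216,176), and scene (350,175) / side (276,296). The first is clearly larger relative to the 62 mm tape roll, so it should be the large one. Red and yellow covers are excluded. The element is at scene (297,236) / side (207,217), and the neck at scene (250,163) / side (299,188). I'll enlarge these to confirm.

Run:
```python
from h import *
def crop(fn,x,y,w,h,k): 
    return cv2.resize(cv2.imread(f"pics/{fn}.png")[y:y+h,x:x+w],None,fx=k,fy=k,interpolation=cv2.INTER_CUBIC)
cv2.imwrite("pics/c1.png",crop("scene0",190,130,130,150,4))
cv2.imwrite("pics/c2.png",crop("side0",170,145,170,100,4.7))
for n,a,b in (("cover",(216,262),(216,176)),("small",(350,175),(276,296)),("elem",(297,228),(207,206)),("neck",(250,158),(299,186))):
    print(n,tri(("scene0",a),("side0",b)))
```

```text
cover (array([0.45631508, 0.23008701, 0.01395324]), [0.0006052865342064175, 0.0006052865342064539])
small (array([ 0.57423013, -0.26810863,  0.01953011]), [0.0009453239986564299, 0.0009453239986562819])
elem (array([0.42321768, 0.00942363, 0.07591014]), [0.0010179711300463575, 0.0010179711300463043])
neck (array([0.67743434, 0.02541113, 0.11927981]), [0.003970596268843989, 0.003970596268843828])
```

View pics/c1.png

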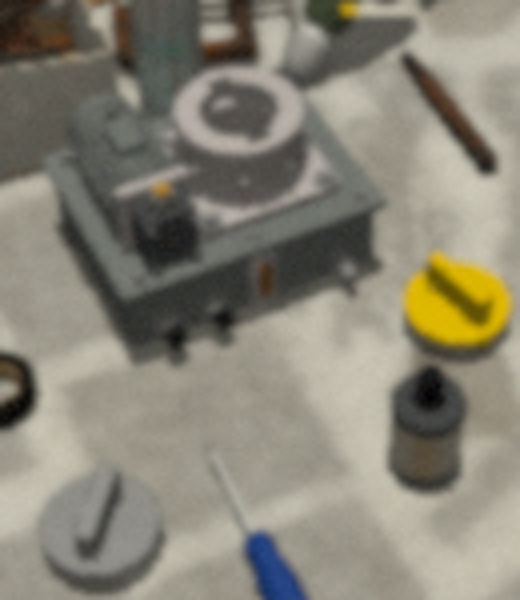

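View pics/c2.png

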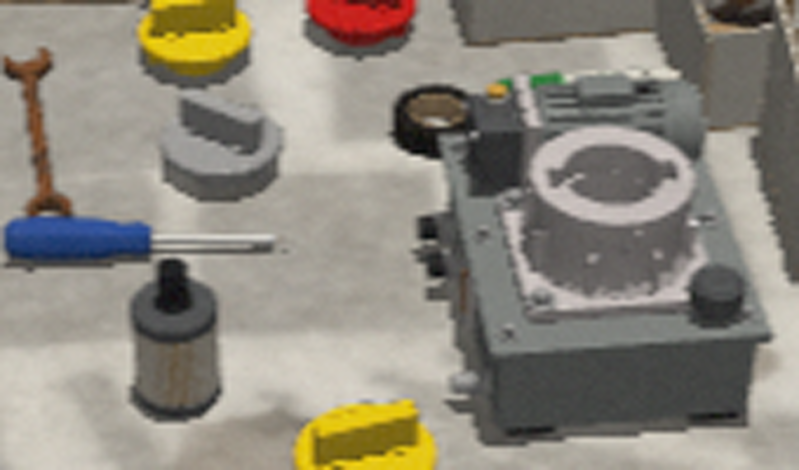

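The crops confirm it. The large grey cover is at scene (216,262) / side (216,176), with its bar along crop (113,472)-(86,545). It's grey and 1.3 times the width of the tape roll. The element's black knob is at scene (298,223) / side (206.6,201.6). The neck rim is centred at scene (249.7,157.2) / side (300,182.2), with its notches visible. Next I'll triangulate.

Run:
```python
from h import *
np.set_printoptions(precision=4,suppress=True)
S=lambda x,y:("scene0",(190+x/4,130+y/4)); D=lambda x,y:("side0",(170+x/4.7,145+y/4.7))
for n,a,b in (("knob",S(432,373),D(172,266)),("neck",S(239,109),D(611,175)),("barfar",S(112,474),D(263,128)),("barnear",S(87,545),D(181,98)),("barfar'",S(112,474),D(181,98)),("notchL",S(200,120),D(553,185)),("notchR",S(275,92),D(672,166)),
 ("can",("scene0",(230,105)),("side0",(362,160))),("wantcap",S(428,405),D(174,305))):
    print(n,tri(a,b))
p=np.array([.423,.009,.13]); s=arm.observe(); print(s["position"],p-s["position"])
```

```text
knob (array([0.4233, 0.007 , 0.0936]), [0.0004100308204908405, 0.00041003082049107886])
neck (array([0.6776, 0.0282, 0.1269]), [0.0004959837167741819, 0.0004959837167741428])
barfar (array([0.4839, 0.2142, 0.0352]), [0.003141097601074274, 0.0031410976010741855])
barnear (array([0.4336, 0.2489, 0.0396]), [0.0008031360824193896, 0.000803136082419443])
barfar' (array([0.4429, 0.2171, 0.0705]), [0.010942454331975094, 0.01094245433197498])
notchL (array([0.6618, 0.0536, 0.1188]), [0.01961642308466521, 0.01961642308466522])
notchR (array([0.6949, 0.0014, 0.1375]), [0.01616912607073248, 0.016169126070732547])
can (array([0.8377, 0.0169, 0.2018]), [0.0041358848562106304, 0.004135884856210803])
wantcap (array([0.4226, 0.009 , 0.0626]), [0.001097210162217621, 0.0010972101622176247])
[ 0.2664 -0.5649  0.2021] [ 0.1566  0.5739 -0.0721]
```

```bash
r='[0,0,0,0,0,-0.0542]'; python3 -m creep '[[0,0,0,0,0,-0.0542],[0,0,0,0,0,-0.0542],[0,0,0,0,0,-0.0542],[0,0,0,0,0,-0.0542],[0,0,0,0,0,-0.0542],[0,0,0,0,0,-0.0542],[0,0,0,0,0,-0.0542],[0,0,0,0,0,-0.0542],[0,0,0,0,0,-0.0542],[0,0,0,0,0,-0.0542],[0,0,0,0,0,0]]'; python3 -m creep '[[0.08,0.022,0,0,0,0],[0.08,0.022,0,0,0,0],[0.08,0.022,0,0,0,0],[0.08,0.022,0,0,0,0],[0.08,0.022,0,0,0,0],[0.08,0.022,0,0,0,0],[0.08,0.022,0,0,0,0],[0.08,0.022,0,0,0,0],[0.08,0.022,0,0,0,0],[0.08,0.022,0,0,0,0],[0.08,0.022,0,0,0,0],[0.08,0.022,0,0,0,0],[0.08,0.022,0,0,0,0],[0.08,0.022,0,0,0,0],[0.08,0.022,0,0,0,0],[0.08,0.022,0,0,0,0],[0,0,0,0,0,0],[0,0,0,0,0,0]]' -0.2; python3 -c "
from h import *
save('wrist','w1');s=arm.observe();print(s['joints'],R(s['ee_rot']))
for p in ((.4233,.007,.095),(.6776,.0282,.13),(.458,.231,.05)): print(proj('w1',p))"
```

```text
clock: 1.07
position: [0.2663, -0.5652, 0.2023]
ee_rot: [-2.21, -2.232, -0.0]
force: [0.0, 0.3, 0.4]
width: 1.001
gripper_force: 0.0
clock: 2.57
position: [0.4051, -0.0509, 0.2027]
ee_rot: [-2.215, -2.228, -0.001]
force: [-0.6, -1.1, 0.2]
width: 0.604
gripper_force: 0.0
[ 0.54334162  0.12973055 -0.59293607  2.02349102  0.08547392  1.0122693
 -0.08726961] [[-3.81727607e-03  9.99992672e-01 -2.91172036e-04]
 [ 9.99992707e-01  3.81724113e-03 -1.20452219e-04]
 [-1.19339863e-04 -2.91629712e-04 -9.99999950e-01]]
[271.21604121 132.90833981]
[573.16712628 112.84708741]
[ 313.12730217 -126.56460429]
```

View pics/w1.png

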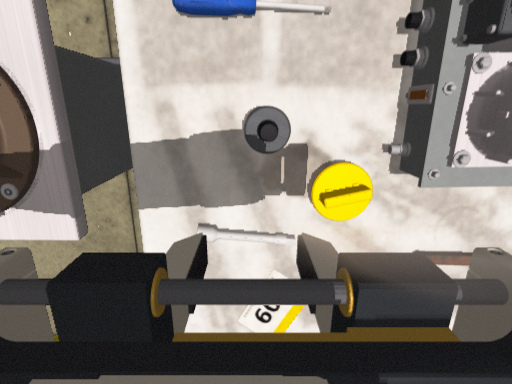

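The knob shows at wrist (268,131), about 3 px from the prediction. Next I'll take wrist views over the neck and the cover, then return.

```bash
python3 -m creep '[[0.005,0.08,0,0,0,0],[0.005,0.08,0,0,0,0],[0.005,0.08,0,0,0,0],[0.005,0.08,0,0,0,0],[0.005,0.08,0,0,0,0],[0.005,0.08,0,0,0,0],[0.005,0.08,0,0,0,0],[0.005,0.08,0,0,0,0],[0,0,0,0,0,0],[0,0,0,0,0,0]]'; python3 -c "
from h import *
save('wrist','w2')"
python3 -m creep '[[0.07,-0.07,0,0,0,0],[0.07,-0.07,0,0,0,0],[0.07,-0.07,0,0,0,0],[0.07,-0.07,0,0,0,0],[0.07,-0.07,0,0,0,0],[0.07,-0.07,0,0,0,0],[0.07,-0.07,0,0,0,0],[0,0,0,0,0,0],[0,0,0,0,0,0]]'; python3 -c "
from h import *
save('wrist','w3')
def crop(fn,x,y,w,h,k): 
    return cv2.resize(cv2.imread(f'pics/{fn}.png')[y:y+h,x:x+w],None,fx=k,fy=k,interpolation=cv2.INTER_CUBIC)
out=[]
for fn,p in (('w2',(.6776,.0282,.13)),('w3',(.458,.231,.04))):
    u=proj(fn,p);print(u); x,y=[max(0,int(t-65)) for t in u]; print(x,y); out.append(crop(fn,x,y,130,130,3))
cv2.imwrite('pics/c3.png',np.hstack(out))"
```

```text
clock: 3.45
position: [0.6613, -0.037, 0.201]
ee_rot: [-2.219, -2.222, 0.002]
force: [-0.4, 0.4, -0.2]
width: 0.597
gripper_force: 0.0
clock: 4.25
position: [0.4617, 0.16, 0.2033]
ee_rot: [2.212, 2.228, -0.0]
force: [1.6, -0.9, 0.1]
width: 0.602
gripper_force: 0.0
[271.9128365  128.00789485]
206 63
[249.39786984 116.50362731]
184 51
```

View pics/c3.png

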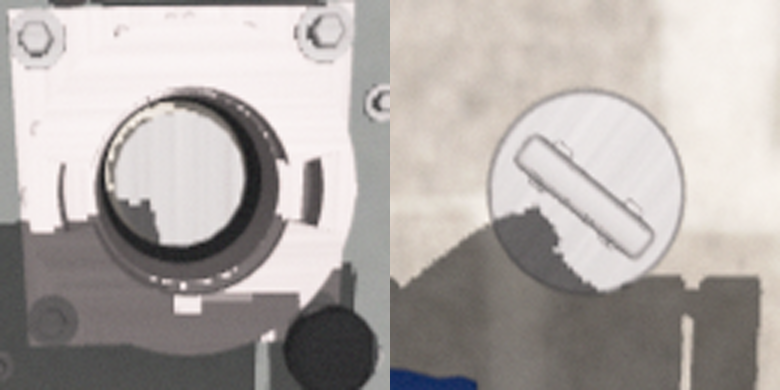

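Left: the mouth is centred at crop (192,191), with notch outers at (62,195) and (322,191). Right: the cover's bar top has corners (143,135), (128,160), (265,233) and (248,256), centre (196,196).

Run:
```python
from h import *
np.set_printoptions(precision=4,suppress=True)
S=lambda x,y:("scene0",(190+x/4,130+y/4)); D=lambda x,y:("side0",(170+x/4.7,145+y/4.7))
N=lambda x,y:("w2",(206+x/3-.3,63+y/3-.3)); Cc=lambda x,y:("w3",(184+x/3-.3,51+y/3-.3))
print("neck",tri(S(239,109),D(611,175),N(192,191)),tri(D(611,175),N(192,191)), atz(*N(192,191),.13))
a,b=atz(*N(62,195),.13),atz(*N(322,191),.13);print(a,b,b-a,np.degrees(np.arctan2(*(b-a)[[1,0]])))
a,b=atz(*N(37,38),.075),atz(*N(326,33),.075);print("bolts",b-a,np.degrees(np.arctan2(*(b-a)[[1,0]])))
c=atz(*N(53,318),.075);print("bolts",a-c,np.degrees(np.arctan2(*(a-c)[[1,0]])))
print("bar",tri(S(99,510),D(222,113),Cc(196,196)),atz(*Cc(196,196),.05),"plate",atz(*Cc(197,191),.024))
for p,q in(((143,135),(265,233)),((128,160),(248,256))):
  a,b=atz(*Cc(*p),.05),atz(*Cc(*q),.05);print(b-a,np.degrees(np.arctan2(*(b-a)[[1,0]])))
k=("w1",(268,131));print("knob",tri(S(432,373),D(172,266),k),tri(D(172,266),k),tri(S(432,373),k),atz(*k,.096))
s=arm.observe();print(s["position"],R(s["ee_rot"]),s["joints"])
```

```text
neck (array([0.6769, 0.0287, 0.127 ]), [0.0009037491375945536, 0.000885068925212793, 0.0012279126443669227]) (array([0.6767, 0.0291, 0.1258]), [0.0008010694139331035, 0.0008010694139331577]) [0.6757 0.0296 0.13  ]
[0.6385 0.0284 0.13  ] [0.7128 0.0296 0.13  ] [0.0743 0.0012 0.    ] 0.9098693982445497
bolts [0.0953 0.0016 0.    ] 0.9539262378360365
bolts [-0.0025  0.0941  0.    ] 91.51865342052449
bar (array([0.4583, 0.2319, 0.0371]), [0.0018525154919455402, 0.0025526108774807576, 0.0008502422928868002]) [0.4576 0.2319 0.05  ] plate [0.4579 0.2329 0.024 ]
[ 0.0457 -0.0347  0.    ] -37.20068524614519
[ 0.0452 -0.0346  0.    ] -37.44391681852717
knob (array([0.4221, 0.0078, 0.0937]), [0.0008777907215672112, 0.0016404896488478916, 0.0021290240402722167]) (array([0.422 , 0.0087, 0.0923]), [0.001722160371690009, 0.0017221603716899736]) (array([0.4199, 0.009 , 0.0981]), [0.00010879318849945148, 0.0001087931884995578]) [0.42   0.0089 0.096 ]
[0.4632 0.1586 0.2031] [[-0.0047  1.      0.0011]
 [ 1.      0.0047 -0.0016]
 [-0.0016  0.0011 -1.    ]] [ 0.0866  0.2859 -0.6499  1.8534  0.1985  1.0665 -0.6356]
```

```bash
python3 -m creep '[[-0.075,-0.0215,0,0,0,0],[-0.075,-0.0215,0,0,0,0],[-0.075,-0.0215,0,0,0,0],[-0.075,-0.0215,0,0,0,0],[-0.075,-0.0215,0,0,0,0],[0,0,0.07,0,0,0],[0,0,0.07,0,0,0],[0,0,0,0,0,0],[0,0,0,0,0,0],[0,0,0,0,0,0]]'; python3 -c "
from h import *
print(arm.observe()['joints']);save('wrist','w4');cv2.imwrite('pics/c4.png',cv2.resize(cv2.imread('pics/w4.png')[60:330,120:400],None,fx=2,fy=2))
print(proj('w4',(.421,.0085,.096)))"
```

```text
clock: 5.13
position: [0.4222, 0.0091, 0.1476]
ee_rot: [2.217, 2.226, 0.001]
force: [0.6, 0.0, 0.4]
width: 0.597
gripper_force: 0.0
[ 0.3592417   0.22640938 -0.5868178   2.07486456  0.16155409  0.88312729
 -0.31458253]
[251.26716281 207.91910035]
```

View pics/c4.png

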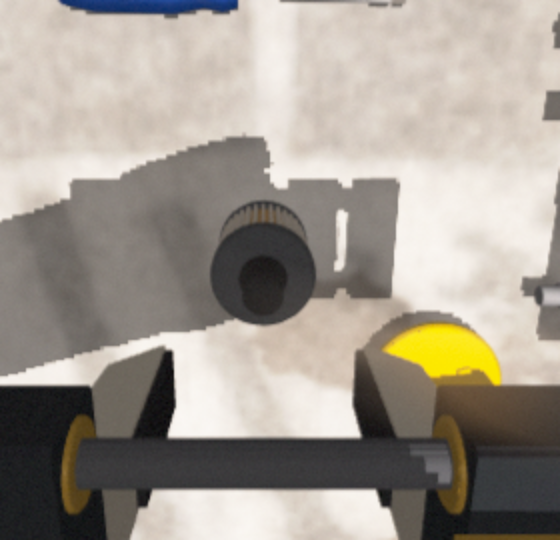

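The knob is at wrist (252,206.5), within 1.5 px of the prediction and centred between the fingers. I'll descend and grip.

```bash
python3 -m creep '[[0,-0.001,0.085,0,0,0],[0,0,0.084,0,0,0],[0,0,0,0,0,0],[0,0,0,0,0,0]]'; python3 -m creep '[[0,0,0,0,0,0],[0,0,0,0,0,0],[0,0,0,0,0,0],[0,0,0,0,0,0],[0,0,0,0,0,0],[0,0,0,0,0,0]]' 1 25
```

```text
clock: 5.52
position: [0.4207, 0.0097, 0.0794]
ee_rot: [-2.214, -2.227, 0.002]
force: [0.4, -0.3, 1.4]
width: 0.599
gripper_force: 0.0
clock: 6.02
position: [0.4214, 0.0094, 0.0795]
ee_rot: [2.216, 2.226, 0.001]
force: [0.4, -0.0, -0.7]
width: 0.215
gripper_force: 0.0
```

```bash
python3 -m creep '[[0,0,0,0,0,0],[0,0,0,0,0,0],[0,0,0,0,0,0],[0,0,-0.05,0,0,0],[0,0,-0.085,0,0,0],[0,0,-0.085,0,0,0],[0,0,-0.085,0,0,0],[0,0,-0.085,0,0,0],[0,0,-0.03,0,0,0],[0,0,0,0,0,0]]'; python3 -c "
from h import *
s=arm.observe();print(rel(*(np.array([.676,.0293,.2494])-s['position'])),R(s['ee_rot'])[:,2])"
```

```text
clock: 6.85
position: [0.423, 0.0099, 0.2502]
ee_rot: [2.213, 2.224, 0.006]
force: [0.6, 1.3, 0.4]
width: 0.002
gripper_force: 0.0
[0.04548832 0.6326562  0.00570258] [ 5.84910266e-03 -4.30074378e-04 -9.99982801e-01]
```

```bash
python3 -c "
from h import *
save('side','s5');save('wrist','w5')
a=cv2.resize(cv2.imread('pics/side0.png')[170:260,150:300],None,fx=2.6,fy=2.6);c=cv2.resize(cv2.imread('pics/s5.png')[170:260,150:300],None,fx=2.6,fy=2.6)
b=cv2.imread('pics/w5.png')[60:330,100:420]
b=cv2.resize(b,(390,330));p=np.vstack([np.hstack([a,c]),np.hstack([b,b*0])]);cv2.imwrite('pics/c5.png',p);print(p.shape)"
```

```text
(564, 780, 3)
```

View pics/c5.png

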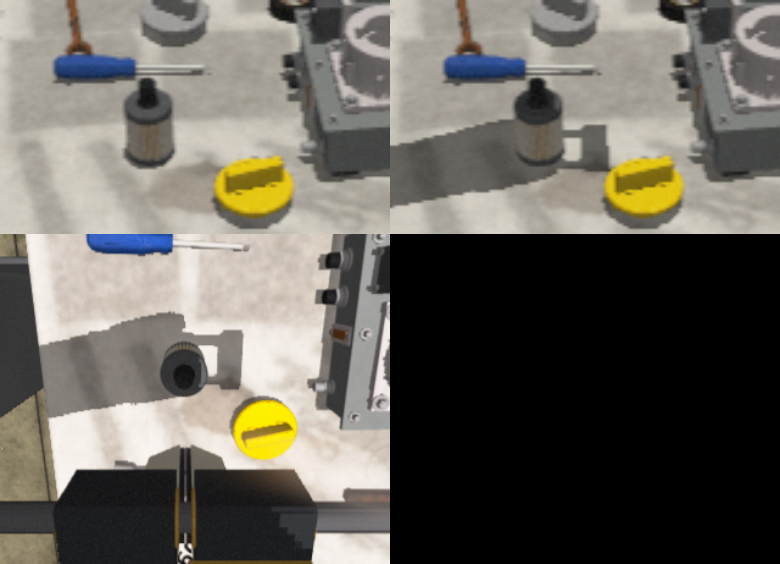

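The element still stands upright and unmoved, with the knob at wrist (251,176), so the fingers slipped off the top of it. I'll grip deeper and drop it the last few mm.

```bash
python3 -c "
from h import *
print(atz('w5',(251,176.2),.096))";  python3 -m creep '[[0,0,0.03,0,0,0],[0,0,0.08,0,0,0],[0,0,0.08,0,0,0],[0,0,0.07,0,0,0],[0,0,0,0,0,0],[0,0,0,0,0,0]]' -0.2; python3 -c "
from h import *
s=arm.observe();print(s['position'],s['width'],rel(*(np.array([.4213,.0085,.072])-s['position'])))"
```

```text
[0.42087451 0.01250795 0.096     ]
clock: 7.45
position: [0.4192, 0.0096, 0.1415]
ee_rot: [-2.212, -2.225, 0.005]
force: [-0.4, 0.4, 0.3]
width: 0.388
gripper_force: 0.0
[0.41917592 0.0096124  0.1415384 ] 0.38794336651427563 [-0.00290581  0.00621504  0.17381397]
```

```bash
python3 -m creep '[[0,0,0,0,0,0],[0,0.002,0.06,0,0,0],[0,0,0.06,0,0,0],[0,0,0.053,0,0,0],[0,0,0,0,0,0],[0,0,0,0,0,0]]' ; python3 -m creep '[[0,0,0,0,0,0],[0,0,0,0,0,0],[0,0,0,0,0,0],[0,0,0,0,0,0],[0,0,0,0,0,0],[0,0,0,0,0,0],[0,0,0,0,0,0],[0,0,0,0,0,0],[0,0,0,0,0,0],[0,0,0,0,0,0]]' 1 30
```

```text
clock: 7.95
position: [0.4223, 0.0097, 0.0747]
ee_rot: [2.215, 2.227, -0.0]
force: [0.4, 0.5, 0.9]
width: 0.603
gripper_force: 0.0
clock: 8.78
position: [0.4219, 0.0095, 0.0738]
ee_rot: [-2.216, -2.227, 0.0]
force: [-0.2, 0.6, 1.0]
width: 0.005
gripper_force: 0.0
```

```bash
python3 -c "
from h import *
for f in ('w4','w5'):
    d=np.load(f'pics/{f}.npz')
    C=d['C'];T=C@np.linalg.inv(np.array(arm.get_image('wrist')['mount']));print(T[:3,3],proj(f,T[:3,3]),[proj(f,T[:3,3]+np.array([0,0,h])) for h in (.0188,.04)])
print(np.array(arm.get_image('wrist')['mount']))
save('wrist','w6');save('side','s6')
a=cv2.resize(cv2.imread('pics/s6.png')[140:260,140:300],None,fx=2.5,fy=2.5);b=cv2.imread('pics/w6.png')[60:360,50:450]
cv2.imwrite('pics/c6.png',np.hstack([cv2.resize(b,(400,300)),a]))"
```

```text
[0.42218012 0.00913443 0.1475971 ] [252.95705711 232.50683756] [array([253.11781151, 245.12034916]), array([253.34193944, 262.7064321 ])]
[0.422008   0.00953113 0.24823233] [252.95705739 232.50683485] [array([253.19591158, 245.13657965]), array([253.52891219, 262.74444666])]
[[-6.37662459e-04 -9.51157350e-01 -3.08705828e-01  8.42636095e-02]
 [ 9.99999627e-01 -7.86276756e-04  3.57008790e-04 -9.53908035e-04]
 [-5.82299752e-04 -3.08705486e-01  9.51157497e-01 -1.81871372e-01]
 [ 0.00000000e+00  0.00000000e+00  0.00000000e+00  1.00000000e+00]]
```

View pics/c6.png

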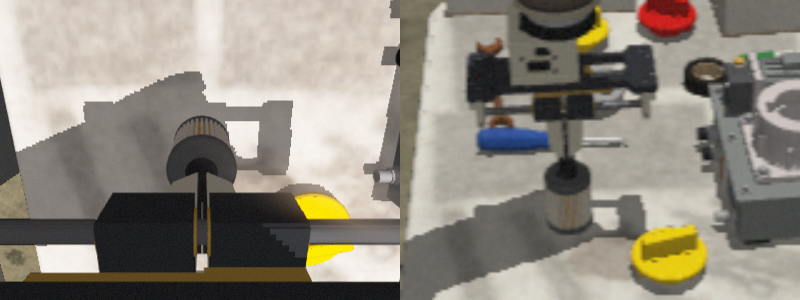

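```bash
python3 -c "
from h import *
print(tri(('w1',(268,131)),('w4',(252,206.5))))
s=arm.observe();print(s['position'],s['force'],s['width'],s['joints'])
print('TCP side',proj('s6',(.4219,.0095,.0738)),'grip',proj('s6',(.4219,.0095,.0926)),'knobtop',proj('s6',(.421,.009,.096)),'cap',proj('s6',(.421,.009,.07)))
for f in('side0','s6'):
    g=cv2.imread(f'pics/{f}.png',0)[190:222,192:222:1]
    print(f); print('\n'.join(str(190+i)+' '+''.join('%4d'%v for v in r) for i,r in enumerate(g)))
"
```

```text
(array([0.42095837, 0.00840774, 0.09167223]), [0.0007005783193863047, 0.0007005783193863789])
[0.42188374 0.00949195 0.07378998] [ 0.07702637  0.03001168 -0.38438828] 0.0055609406373382944 [ 0.30771295  0.34251375 -0.55713967  2.16316619  0.27801097  0.70392817
 -0.43210405]
TCP side [206.23270301 206.8350898 ] grip [205.91799758 201.4119698 ] knobtop [205.52618133 200.55721778] cap [205.96549151 208.05706858]
side0
190  158 160 155 155 157 157 162 163 160 157 161 171 178 185 189 193 193 193 188 184 171 165 159 156 156 159 159 160 160 159
191  143 155 157 160 158 156 153 155 156 155 161 170 176 183 190 194 190 189 185 179 169 164 161 164 160 156 157 160 161 157
192   84  87  95 121 125 117 110 100 123 150 164 173 183 188 188 189 187 185 184 177 166 162 163 161 161 159 155 157 157 160
193   84  80  77  80  79  79  81  79  77  90 144 176 183 185 190 194 190 188 184 179 170 166 163 159 159 163 158 158 159 162
194   85  87  83  81  79  81  77  76  77  84 134 163 176 182 185 185 184 181 179 181 175 172 167 161 159 157 155 158 159 162
195   66  67  67  72  69  66  68  65  64  67 161 206 20
[... 6622 characters left out ...]
 46  48  52  51  51  47  50  48  50  63  97 105 106 154 185 186 184 190 185
217   94  91  89  92  94  95 101 106 105  92  77  57  46  48  45  47  49  52  66  91 105 103 104 105 167 202 199 197 199 199
218   95  95  98 101 102  99 103 106 104 104 100 100  93  87  83  86  98  95  94  99 104 106 111 105 154 197 204 201 204 205
219   91  96 100 101 101 101 102 107 104 105 105 103  95  96 102  94  98  95  98 101 104 107 111 105 151 195 204 202 204 207
220   97  98  96  96  98  99 103 105 104 106 103 104  95  94  92  96 100  93  93 102 103 107 109 107 102 106 106 104 105 106
221   99  97 101  99  99  99 105 106 107 105 104  99  96  97  96  94 100  93  95  99 101 106 109 103 102 102 104 106 103 104
```

The wrist reading is misleading. In the side picture the fingertips end at row 202, not the row 207 that the TCP reading predicts, so they stop about 20 mm above the reported TCP and closed just over the knob. I'll open, go about 17 mm lower and regrip while watching the force.

```bash
python3 -m creep '[[0,0,0,0,0,0],[0,0,0,0,0,0],[0,0,0,0,0,0],[0,0,0,0,0,0],[0,0,0,0,0,0],[0,0,0,0,0,0]]' -0.3; python3 -m creep '[[0,0,0.0215,0,0,0],[0,0,0.021,0,0,0],[0,0,0,0,0,0]]'; python3 -m creep '[[0,0,0,0,0,0],[0,0,0,0,0,0],[0,0,0,0,0,0],[0,0,0,0,0,0],[0,0,0,0,0,0],[0,0,0,0,0,0],[0,0,0,0,0,0],[0,0,0,0,0,0],[0,0,0,0,0,0]]' 1 30
```

```text
clock: 9.53
position: [0.422, 0.0095, 0.0738]
ee_rot: [2.216, 2.227, 0.0]
force: [0.8, 0.0, 0.1]
width: 0.387
gripper_force: 0.0
clock: 9.78
position: [0.4208, 0.0093, 0.0551]
ee_rot: [-2.215, -2.226, 0.003]
force: [-0.2, -0.4, -0.7]
width: 0.604
gripper_force: 0.0
clock: 10.53
position: [0.4219, 0.0095, 0.0569]
ee_rot: [2.216, 2.227, -0.0]
force: [0.2, -0.4, 2.8]
width: 0.184
gripper_force: 30.0
```

```bash
python3 -m creep '[[0,0,-0.03,0,0,0],[0,0,-0.08,0,0,0],[0,0,-0.08,0,0,0],[0,0,-0.08,0,0,0],[0,0,-0.08,0,0,0],[0,0,-0.05,0,0,0],[0,0,0,0,0,0],[0,0,0,0,0,0]]'; python3 -m creep '[[0.004,0.04,0,0,0,0],[0.007,0.08,0,0,0,0],[0.007,0.08,0,0,0,0],[0.007,0.08,0,0,0,0],[0.007,0.08,0,0,0,0],[0.007,0.08,0,0,0,0],[0.007,0.08,0,0,0,0],[0.007,0.08,0,0,0,0],[0.003,0.04,0,0,0,0],[0,0,0,0,0,0],[0,0,0,0,0,0],[0,0,0,0,0,0],[0,0,0,0,0,0]]';python3 -c "
from h import *
s=arm.observe();print(s['position'],rel(*(np.array([.677,.0297,.217])-s['position'])),R(s['ee_rot']),s['joints'])
save('wrist','w7');save('side','s7');save('scene','n7')
"
```

```text
clock: 11.2
position: [0.4224, 0.0094, 0.2173]
ee_rot: [2.215, 2.225, 0.002]
force: [-0.1, 0.2, -1.6]
width: 0.184
gripper_force: 30.0
clock: 12.28
position: [0.6766, 0.0331, 0.216]
ee_rot: [-2.215, -2.227, 0.002]
force: [-0.4, 0.3, -1.4]
width: 0.186
gripper_force: 30.0
[0.6766108  0.03310854 0.21603247] [-0.00852785  0.00092211 -0.0024158 ] [[-5.50088900e-03  9.99983509e-01 -1.64988638e-03]
 [ 9.99984728e-01  5.50000003e-03 -5.42860590e-04]
 [-5.33777262e-04 -1.65284740e-03 -9.99998492e-01]] [ 0.19524379  0.57398136 -0.53834049  1.37368423  0.29534769  1.27548282
 -0.35290384]
```

```bash
python3 -m creep '[[-0.008,0,0,0,0,0],[0,0,0,0,0,0],[0,0,0.03,0,0,0],[0,0,0.03,0,0,0],[0,0,0.03,0,0,0],[0,0,0.02,0,0,0],[0,0,0.02,0,0,0],[0,0,0,0,0,0],[0,0,0,0,0,0]]';python3 -c "
from h import *
s=arm.observe();print(s['position'],s['force'],s['ft_torque'])"
```

```text
clock: 13.18
position: [0.6775, 0.03, 0.1641]
ee_rot: [-2.215, -2.227, 0.001]
force: [-0.3, 0.1, -2.0]
width: 0.186
gripper_force: 30.0
[0.67752326 0.0299858  0.16410203] [-0.27295497  0.06624998 -2.02668567] [-0.04095928 -0.11406467  0.03706378]
```

```bash
python3 -m creep '[[0,0,0.02,0,0,0],[0,0,0.02,0,0,0],[0,0,0.02,0,0,0],[0,0,0.02,0,0,0],[0,0,0.02,0,0,0],[0,0,0.015,0,0,0],[0,0,0,0,0,0],[0,0,0,0,0,0]]';python3 -c "
from h import *
s=arm.observe();print(s['position'],s['force'],s['ft_torque'])"
```

```text
clock: 13.85
position: [0.6776, 0.03, 0.1184]
ee_rot: [-2.215, -2.227, 0.001]
force: [-0.0, 0.5, -1.4]
width: 0.183
gripper_force: 30.0
[0.67761165 0.02997597 0.11835935] [-0.03996705  0.47959589 -1.42072724] [ 0.00349006 -0.05038534  0.04387311]
```

```bash
python3 -m creep '[[0,0,0.008,0,0,0],[0,0,0,0,0,0],[0,0,0,0,0,0]]'; python3 -m creep '[[0,0,0,0,0,0],[0,0,0,0,0,0],[0,0,0,0,0,0],[0,0,0,0,0,0],[0,0,0,0,0,0],[0,0,0,0,0,0]]' 0.1; python3 -m creep '[[0,0,-0.04,0,0,0],[0,0,-0.08,0,0,0],[0,0,-0.08,0,0,0],[0,0,-0.05,0,0,0],[-0.09,0,0,0,0,0],[-0.07,0,0,0,0,0],[0,0,0,0,0,0],[0,0,0,0,0,0]]' 0;python3 -c "
from h import *
save('wrist','w8');s=arm.observe();print(s['position'],s['force'])
n=(.677,.0295,.152);k=proj('w8',n);print(k)
im=cv2.imread('pics/w8.png');x,y=[int(t) for t in k]
b=im[max(0,y-65):y+65,x-70:x+70]; print(max(0,y-65),x-70)
cv2.imwrite('pics/c8.png',cv2.resize(b,None,fx=4,fy=4,interpolation=cv2.INTER_CUBIC))"
```

```text
clock: 14.1
position: [0.6779, 0.03, 0.1158]
ee_rot: [2.216, 2.227, 0.0]
force: [0.1, -1.3, -1.0]
width: 0.189
gripper_force: 30.0
clock: 14.6
position: [0.6779, 0.03, 0.1157]
ee_rot: [2.216, 2.227, 0.0]
force: [0.3, -0.5, -0.5]
width: 0.449
gripper_force: 0.0
clock: 15.27
position: [0.6781, -0.037, 0.2154]
ee_rot: [2.22, 2.222, -0.002]
force: [0.7, -0.5, 0.6]
width: 0.5
gripper_force: 0.0
[ 0.6780105  -0.03453734  0.21549599] [ 0.42919037  0.96859275 -0.17082163]
[251.41965401 127.13064709]
62 181
```

```bash
python3 -c "
from h import *
g=cv2.imread('pics/w8.png',0)[77:182:5,196:306:5];print('\n'.join(str(77+5*i)+' '+''.join('%4d'%v for v in r) for i,r in enumerate(g)))
for z in(.152,.126,.13): print(z,proj('w8',(.677,.0295,z)))"
```

```text
77  203 214 172 207 240 241 239 241 239 241 239 241 241 240 240 240 241 243 217 142 200 218
82  212 183 203 229 240 241 242 242 242 242 243 243 244 243 243 243 243 242 240 225 221 237
87  235 229 226 239 239 239 240 240 239 241 241 240 240 240 241 240 241 240 241 241 238 237
92  231 238 237 237 237 238 239 240 240 231 179 166 211 238 241 242 241 241 241 240 239 237
97  210 239 240 241 240 241 242 227 166  51  86  72  63  71 169 242 241 240 242 240 238 236
102  179 237 239 239 241 241 217  85  66 105 109 110 112 109  76 105 243 243 243 243 243 234
107  161 239 240 241 241 239 114  73 109 105 107 107 109 111 112  80 110 242 242 242 241 233
112  157 240 240 240 240 175  59 111 113 110 104  80 104 110 108 111  83 243 243 241 240 232
117  159 240 240 184 239 194  73 109 108  86  25  34  22  82 108 107  79 239 237 167 237 239
122  159 240 239 223 235 124  91 108 104  12  54  59  58  26 110 112  98 239 237  82 239 242
127  152 240 239 177 237 135  75 103 108  32  51  52  53  42 113 113  98 239 238 108 237 240
132  158 239 239  84 236 240  71 103 106  42  51  50  53  46 105 109  81 231 192 2
[... 248 characters left out ...]
0  50  52  76 114 235 235 236 236 236 212
152   77 112 121 120 120 119 119 110  95 102  75  63 120 116 116 235 235 235 234 234 235  97
157   77 111 121 121 119 118 119 117 117 108 104 105 101 181 236 235 236 235 234 107  99  92
162   76  93  92  86 114 112 114 116 115 116 114 114 114 117 121 113 115 115  95  85  55  47
167   77  84  92  93  91 116 117 116 115 115 118 114 117 117 115 115 117 118  64  45  51  47
172   76  76  93  92 117 117 117 117 117 116 117 117 117 115 113 107 108 104  43  96 102  52
177   83  76  77  74  76  79  77  77  80  80  86  83  83  76  75  81  73  80  44 101 103  46
0.152 [251.41965401 127.13064709]
0.126 [251.43247334 124.9898811 ]
0.13 [251.43066003 125.29269587]
```

The element sits centred in the neck: cap 226–276 × 99–150 px, knob centre (251,125), as predicted. Now for the cover.

```bash
python3 -m creep '[[0.074,-0.061,0,0,0,0],[0.074,-0.061,0,0,0,0],[0.074,-0.061,0,0,0,0],[0.074,-0.061,0,0,0,0],[0.074,-0.061,0,0,0,0],[0.074,-0.061,0,0,0,0],[0.074,-0.061,0,0,0,0],[0.074,-0.061,0,0,0,0],[0.074,-0.061,0,0,0,0],[0,0,0,0,0,-0.0546],[0,0,0,0,0,-0.0546],[0,0,0,0,0,-0.0546],[0,0,0,0,0,-0.0546],[0,0,0,0,0,-0.0546],[0,0,0,0,0,-0.0546],[0,0,0,0,0,-0.0546],[0,0,0,0,0,-0.0546],[0,0,0,0,0,0],[0,0,0,0,0,0]]' 0;python3 -c "
from h import *
s=arm.observe();r=R(s['ee_rot']);print(s['position'],np.degrees(np.arctan2(r[1,0],r[0,0])),s['joints'])
save('wrist','w9');k=proj('w9',(.458,.232,.05));print(k,rel(*(np.array([.458,.232,.1])-s['position'])))
"
```

```text
clock: 16.9
position: [0.4565, 0.2322, 0.2156]
ee_rot: [-1.007, -2.975, -0.001]
force: [0.7, 0.3, 0.8]
width: 0.499
gripper_force: 0.0
[0.45651825 0.23224666 0.21559739] 142.60556121113538 [ 0.08934454  0.36671604 -0.8665496   1.77445083  0.30450756  1.1414235
  0.04497281]
[252.54650555 177.60448666] [-0.00343899  0.00170357  0.28899239]
```

```bash
python3 -m creep '[[-0.0035,0.002,0.05,0,0,0],[0,0,0.09,0,0,0],[0,0,0.09,0,0,0],[0,0,0.09,0,0,0],[0,0,0.05,0,0,0],[0,0,0,0,0,0],[0,0,0,0,0,0],[0,0,0,0,0,0]]' ;python3 -c "
from h import *
s=arm.observe();r=R(s['ee_rot']);print(s['position'],np.degrees(np.arctan2(r[1,0],r[0,0])))
save('wrist','w10');print(proj('w10',(.458,.232,.05)))
cv2.imwrite('pics/c10.png',cv2.resize(cv2.imread('pics/w10.png')[100:300,120:380],None,fx=3,fy=3,interpolation=cv2.INTER_CUBIC))"
```

```text
clock: 17.62
position: [0.4595, 0.2322, 0.0691]
ee_rot: [1.005, 2.975, 0.003]
force: [-0.4, 0.0, 1.0]
width: 0.498
gripper_force: 0.0
[0.45946534 0.23220629 0.06911422] 142.65977845628333
[250.74726642 221.22997078]
```

View pics/c10.png

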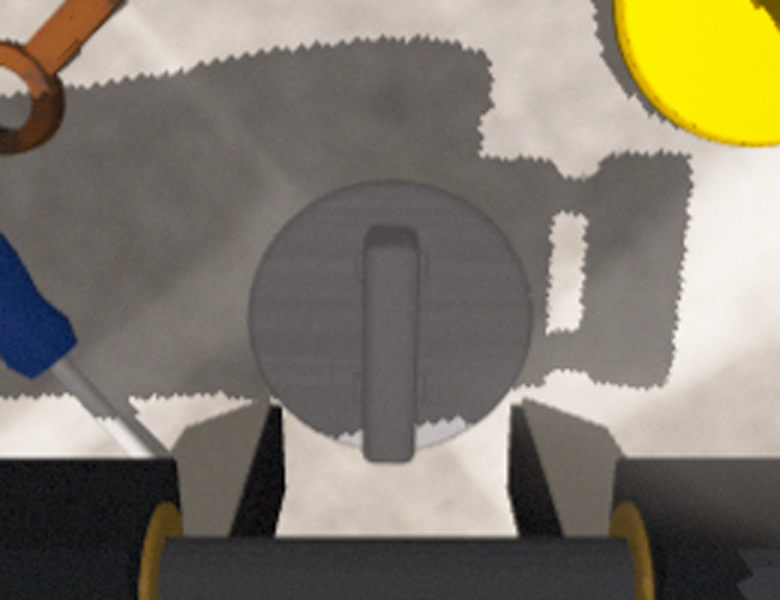

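The bar stands straight in the image, with its top centred at wrist (250,217.7) and the fingers' middle at 252. The plate is centred at (250,205.3).

```bash
python3 -c "
from h import *
s=arm.observe();r=R(s['ee_rot']);d=np.load('pics/w10.npz');T=d['C']@np.linalg.inv(np.array(arm.get_image('wrist')['mount']));
print(T[:3,3],s['position'])
for uv,z in(((249.8,217.7),.05),((249.8,205.3),.024)):
    p=atz('w10',uv,z);print(p,T[:3,:3].T@(p-T[:3,3]))
for z in (.04,.05,.06): print(z,atz('w3',(249.1,116.1),z)[:2]-atz('w10',(249.8,217.7),z)[:2])
print(tri(('w3',(249.1,116.1)),('w10',(249.8,217.7))))
"
```

```text
[0.45946544 0.23220638 0.06911341] [0.45976572 0.23220094 0.0693987 ]
[0.45528654 0.23317875 0.05      ] [ 0.00392334 -0.00179796  0.01910774]
[0.45466606 0.23350843 0.024     ] [ 0.00463176 -0.00196166  0.04510707]
0.04 [-0.00080748  0.00075978]
0.05 [ 0.00243362 -0.00135386]
0.06 [ 0.00567472 -0.00346749]
(array([0.45761896, 0.23147177, 0.04281686]), [9.760520743312658e-05, 9.760520743315892e-05])
```

```bash
python3 -m creep '[[0.0085,-0.0045,0,0,0,0],[0,0,0.05,0,0,0],[0,0,0.05,0,0,0],[0,0,0.05,0,0,0],[0,0,0,0,0,0],[0,0,0,0,0,0]]'; python3 -m creep '[[0,0,0,0,0,0],[0,0,0,0,0,0],[0,0,0,0,0,0],[0,0,0,0,0,0],[0,0,0,0,0,0],[0,0,0,0,0,0],[0,0,0,0,0,0],[0,0,0,0,0,0]]' 1 50;python3 -c "
from h import *
s=arm.observe();r=R(s['ee_rot']);print(s['position'],np.degrees(np.arctan2(r[1,0],r[0,0])),s['force'])"
```

```text
clock: 18.22
position: [0.4546, 0.2317, 0.0079]
ee_rot: [-1.004, -2.976, 0.001]
force: [-0.6, 0.1, 0.6]
width: 0.505
gripper_force: 0.0
clock: 18.88
position: [0.4555, 0.232, 0.0081]
ee_rot: [1.004, 2.976, 0.001]
force: [0.7, -1.1, 5.8]
width: 0.148
gripper_force: 50.0
[0.45545588 0.23196153 0.00806706] 142.70434768334377 [ 0.67444346 -1.08517884  5.7636674 ]
```

```bash
python3 -m creep '[[0,0,-0.03,0,0,0],[0,0,-0.09,0,0,0],[0,0,-0.09,0,0,0],[0,0,-0.09,0,0,0],[0,0,-0.09,0,0,0],[0,0,-0.09,0,0,0],[0,0,0,0,0,-0.0531],[0,0,0,0,0,-0.0531],[0,0,0,0,0,-0.0531],[0,0,0,0,0,-0.0531],[0,0,0,0,0,-0.0531],[0,0,0,0,0,-0.0531],[0,0,0,0,0,0],[0,0,0,0,0,0]]'; python3 -c "
from h import *
s=arm.observe();r=R(s['ee_rot']);print(s['position'],np.degrees(np.arctan2(r[1,0],r[0,0])),s['force'],s['joints'],rel(*(np.array([.6768,.0293,.2])-s['position'])))"
```

```text
clock: 20.05
position: [0.4545, 0.2314, 0.1997]
ee_rot: [0.021, -3.141, 0.0]
force: [0.4, -0.2, -2.9]
width: 0.147
gripper_force: 50.0
[0.45453166 0.23142389 0.19967363] -179.2479834542032 [ 0.35138337 -0.20184959 -2.90982054] [ 0.18582725  0.43597223 -1.02627264  1.79487631  0.40741603  1.14383489
  0.61079275] [-0.54898987 -0.51255944 -0.00128023]
```

```bash
python3 -m creep '[[-0.038,-0.036,0,0,0,0],[-0.073,-0.0681,0,0,0,0],[-0.073,-0.0681,0,0,0,0],[-0.073,-0.0681,0,0,0,0],[-0.073,-0.0681,0,0,0,0],[-0.073,-0.0681,0,0,0,0],[-0.073,-0.0681,0,0,0,0],[-0.073,-0.0681,0,0,0,0],[0,0,0,0,0,0],[0,0,0,0,0,0],[0,0,0,0,0,0]]'; python3 -c "
from h import *
s=arm.observe();r=R(s['ee_rot']);print(s['position'],np.degrees(np.arctan2(r[1,0],r[0,0])),r[:,2],s['joints'],rel(*(np.array([.6768,.0293,.2])-s['position'])))
save('side','s11');save('scene','n11')
c=s['position']+np.array([0,0,-.008+.024])
for f in('s11','n11'):
    print(f,proj(f,c));u,v=[int(t) for t in proj(f,c)]
    g=cv2.imread(f'pics/{f}.png',0)
    print(v-18,u-33);print('\n'.join('%4d '%(v-18+i)+''.join('%4d'%x for x in r) for i,r in list(enumerate(g[v-18:v+28,u-33:u+34]))[::3]))
"
```

```text
clock: 20.97
position: [0.6774, 0.0308, 0.1993]
ee_rot: [0.022, -3.14, -0.001]
force: [-0.7, 1.0, -2.8]
width: 0.144
gripper_force: 50.0
[0.67735431 0.03083455 0.19933407] -179.19477597428235 [-1.20828194e-03  7.71549402e-04 -9.99998972e-01] [ 0.38503434  0.68679704 -0.90375665  1.37766889  0.53702241  1.33261924
  1.05353238] [ 0.00144154 -0.00381522 -0.00166612]
s11 [302.28187866 154.26226582]
136 269
 136   83  93 107 110 109 107 110 110 109 110 109 106 109 104 108 106 108 109 110 108 109 106 110 107  79  35  59  64  43  29  41  44  43  41  48  45  48  42  44  41  40  44  43  39  35  32  34  28  27  31  36  36  31  33  36  29  34  35  32  35  71  82  70  57  48  51  61
 139   82  99 109 109 109 110 110 109 107 106 106 108 106 107 105 106 109 107 110 108 111 110 110 109 111 112 111 106  95  70  36  32  27  33  28  30  30  31  36  36  43  48  55  57  60  63  70  68  71  77  82  81  88  97  97 103 104 105 109 107  93  78  73  66  55  45  41
 142   83  97 106 108 106 107 107 109 106 109 108 109 107 107 109 104 106 106 107 108 107 106 108 106 105 107 110 102  95 100 108 107 108 107 109
[... 7414 characters left out ...]
  61  42  31  17   4  16  13  17  33  41  54  69  75  79  84  87  89  91  91  92 104 124 150 172 182 189 194 197 202 206 208 206 209 208 206 205 204 200
 157  109 105 102  96  97 101 102 112 126 124 107  92  87  87  87  92  94  94  97  94  92  91  91  91  86  74  57  46  34  30  33  26  10   5  13  20   4  20  35  30  36  43  59  71  86  90  90  90  92  94 105 119 131 146 159 177 187 192 198 200 203 205 206 204 200 199 199
 160  101  78  60  61  64  66  65  73  84  92 100 107 110 116 122 119 120 112 108 108 104  97  93  91  85  76  58  45  40  32  35  30  28  29  25  31  27  35  40  36  41  44  55  76  85  90  89  94  91  90  98 107 106  99  91 108 141 167 184 192 191 187 181 177 179 175 177
```

```bash
python3 -c "
from h import *
print('neck proj',proj('side0',(.6768,.0293,.13)),'meas 300,182.2')
s=arm.observe();p=s['position'];print(p)
g=cv2.GaussianBlur(cv2.imread('pics/s11.png'),(3,3),0).astype(int)
for r in (155,156,157,158,159,160): print(r,[tuple(g[r,u]) for u in (284,286,287,288,289,290,291)],'|',[tuple(g[r,u]) for u in range(315,323)])
for dx in(-.041,.041): print(proj('s11',p+[dx,0,.014]),proj('s11',p+[dx,0,.008]))
" | sed 's/np.int64//g'
```

```text
neck proj [299.83373442 180.94029481] meas 300,182.2
[0.6770152  0.03180493 0.19995167]
155 [((155), (165), (169)), ((149), (159), (163)), ((131), (139), (142)), ((103), (108), (110)), ((84), (85), (87)), ((79), (80), (81)), ((78), (79), (79))] | [((90), (92), (92)), ((102), (104), (105)), ((116), (118), (120)), ((113), (117), (119)), ((95), (101), (104)), ((84), (93), (99)), ((88), (97), (104)), ((94), (103), (108))]
156 [((154), (164), (168)), ((149), (157), (162)), ((128), (135), (139)), ((100), (104), (106)), ((82), (84), (85)), ((79), (79), (80)), ((79), (79), (80))] | [((78), (80), (80)), ((82), (83), (84)), ((92), (95), (96)), ((102), (105), (108)), ((97), (103), (107)), ((87), (96), (102)), ((87), (97), (104)), ((95), (103), (108))]
157 [((153), (163), (167)), ((151), (160), (164)), ((132), (140), (143)), ((104), (109), (111)), ((83), (86), (86)), ((78), (79), (80)), ((79), (79), (81))] | [((78), (79), (80)), ((79), (80), (81)), ((83), (85), (86)), ((91), (94), (96)), ((92), (98), (102)), ((86), (95), (102)), ((88), (97), (104)), ((96), (104), (108))]
158 [((153), (162), (168
[... 364 characters left out ...]
, (152)), ((121), (132), (129)), ((96), (103), (101)), ((82), (86), (86)), ((81), (83), (83))] | [((77), (79), (80)), ((78), (79), (80)), ((79), (81), (82)), ((82), (86), (88)), ((83), (91), (95)), ((85), (95), (101)), ((90), (100), (106)), ((97), (105), (109))]
160 [((129), (152), (138)), ((120), (148), (125)), ((113), (143), (116)), ((102), (131), (103)), ((89), (108), (90)), ((81), (88), (83)), ((81), (83), (83))] | [((79), (80), (81)), ((79), (80), (82)), ((78), (81), (82)), ((79), (84), (86)), ((81), (89), (93)), ((85), (95), (100)), ((91), (100), (105)), ((97), (105), (109))]
[286.47222764 155.21606613] [286.34593155 157.13802947]
[317.52544794 153.79723594] [317.31175249 155.71134606]
```

```bash
python3 -c "
from h import *
save('wrist','w12');M=np.array(arm.get_image('wrist')['mount']);d=np.load('pics/w12.npz');K=d['K']
def pt(p):
    q=K@(np.linalg.inv(M)@[*p,1])[:3];return q[:2]/q[2]
for dx in(0,.002): print(dx,'plate edge',pt((.0405+dx,0,-.016)),'bottom edge',pt((.0405+dx,0,-.008)),'barend',pt((.030+dx,0,-.042)),'sides',pt((.0+dx,.0405,-.016)),'a60',pt((.0405*.5+dx,.0351,-.016)),pt((.0405*.5+dx,-.0351,-.016)))
im=cv2.imread('pics/w12.png').astype(int)
for u in(236,252,268): print(u,' '.join('%d:%d'%(v,im[v,u-1:u+2].mean()) for v in range(150,250,1)))
for v in(205,210,215): print(v,' '.join('%d:%d'%(u,im[v,u].mean()) for u in list(range(180,225))+list(range(280,325))))
"
```

```text
0 plate edge [251.29862129 182.84298847] bottom edge [251.32317603 179.52514418] barend [251.22388114 215.15983672] sides [314.57169127 243.96203904] a60 [308.03765733 214.46606726] [194.64641734 214.50350729]
0.002 plate edge [251.29518563 179.5922898 ] bottom edge [251.31997179 176.40158479] barend [251.2196423  211.57491715] sides [314.78150325 241.13807402] a60 [308.23209455 211.43972302] [194.44572357 211.47836179]
236 150:115 151:123 152:124 153:122 154:123 155:122 156:119 157:119 158:120 159:122 160:113 161:110 162:111 163:113 164:115 165:118 166:116 167:120 168:117 169:119 170:115 171:103 172:98 173:87 174:64 175:48 176:47 177:48 178:49 179:52 180:50 181:51 182:53 183:54 184:69 185:81 186:87 187:93 188:92 189:94 190:99 191:98 192:99 193:100 194:97 195:99 196:96 197:96 198:97 199:97 200:97 201:96 202:95 203:96 204:98 205:99 206:97 207:96 208:97 209:97 210:97 211:96 212:96 213:95 214:92 215:90 216:93 217:91 218:93 219:95 220:97 221:96 222:95 223:97 224:94 225:93 226:94 227:96 228:97 229:95 230:97 231:98 232:98 233:97 234:91 235:77 236:71 237:71 238:67 239:63 240:57 241:59 242:5
[... 2798 characters left out ...]
318:71 319:75 320:75 321:68 322:71 323:76 324:74
215 180:164 181:163 182:160 183:162 184:161 185:161 186:160 187:160 188:160 189:159 190:160 191:98 192:78 193:80 194:79 195:79 196:82 197:86 198:90 199:92 200:96 201:95 202:93 203:96 204:95 205:94 206:94 207:95 208:96 209:98 210:95 211:96 212:93 213:96 214:95 215:95 216:96 217:95 218:96 219:94 220:94 221:94 222:95 223:95 224:93 280:97 281:92 282:96 283:94 284:96 285:96 286:98 287:94 288:98 289:97 290:96 291:94 292:97 293:98 294:96 295:95 296:97 297:98 298:95 299:95 300:97 301:94 302:92 303:96 304:92 305:91 306:88 307:92 308:142 309:87 310:88 311:100 312:109 313:117 314:128 315:111 316:109 317:80 318:75 319:77 320:71 321:72 322:76 323:78 324:75
```

```bash
python3 -m creep '[[0.003,-0.0055,0,0,0,0],[0,0,0.04,0,0,0],[0,0,0.04,0,0,0],[0,0,0.03,0,0,0],[0,0,0.02,0,0,0],[0,0,0,0,0,0],[0,0,0,0,0,0],[0,0,0,0,0,0]]'; python3 -c "
from h import *
s=arm.observe();r=R(s['ee_rot']);print(s['position'],np.degrees(np.arctan2(r[1,0],r[0,0])),s['force'],s['ft_torque'])"
```

```text
clock: 21.83
position: [0.6772, 0.0283, 0.1485]
ee_rot: [-0.026, 3.14, 0.001]
force: [0.1, 0.2, -1.8]
width: 0.149
gripper_force: 50.0
[0.67718176 0.02834228 0.14848663] -179.06086569518206 [ 0.07356277  0.21138338 -1.75105766] [ 0.09769586 -0.16202897 -0.01850982]
```

```bash
python3 -m creep '[[0.003,0.002,0,0,0,0],[0,0,0.01,0,0,0],[0,0,0.01,0,0,0],[0,0,0.01,0,0,0],[0,0,0,0,0,0],[0,0,0,0,0,0]]'; python3 -m creep '[[0,0,0.006,0,0,0],[0,0,0,0,0,0],[0,0,0,0,0,0]]'; python3 -c "
from h import *
s=arm.observe();r=R(s['ee_rot']);print(s['position'],np.degrees(np.arctan2(r[1,0],r[0,0])),s['force'],s['ft_torque'])"
```

```text
clock: 22.33
position: [0.6759, 0.0292, 0.1358]
ee_rot: [-0.026, 3.141, 0.001]
force: [0.4, 0.5, 2.5]
width: 0.152
gripper_force: 50.0
clock: 22.58
position: [0.6758, 0.029, 0.1334]
ee_rot: [-0.026, 3.141, 0.0]
force: [1.8, 2.5, 1.9]
width: 0.149
gripper_force: 50.0
[0.67581266 0.02900992 0.13344714] -179.0575631272968 [1.82762087 2.46809926 1.89659381] [ 0.36894433 -0.37149728  0.01468979]
```

```bash
python3 -m creep '[[0,0,0.006,0,0,0],[0,0,0.006,0,0,0],[0,0,0,0,0,0]]';  python3 -m creep '[[0,0,0.006,0,0,0],[0,0,0.006,0,0,0],[0,0,0,0,0,0],[0,0,0,0,0,0]]'; python3 -c "
from h import *
s=arm.observe();r=R(s['ee_rot']);print(s['position'],np.degrees(np.arctan2(r[1,0],r[0,0])),s['force'],s['ft_torque'])"
```

```text
clock: 22.83
position: [0.6756, 0.0289, 0.1281]
ee_rot: [-0.026, 3.141, 0.0]
force: [1.7, 0.6, 4.3]
width: 0.148
gripper_force: 50.0
clock: 23.17
position: [0.6759, 0.029, 0.1239]
ee_rot: [-0.026, 3.141, 0.0]
force: [0.8, 1.5, 5.5]
width: 0.15
gripper_force: 50.0
[0.67588729 0.02903361 0.12390895] -179.05954058672063 [0.81799988 1.49521829 5.50228922] [ 0.50225981 -0.4131275   0.03127115]
```

```bash
python3 -m creep '[[0,0,0.004,0,0,0],[0,0,0,0,0,0],[0,0,0,0,0,0]]'; python3 -m creep '[[0,0,0.003,0,0,0],[0,0,0,0,0,0],[0,0,0,0,0,0]]'; python3 -c "
from h import *
print(arm.observe()['position'],arm.observe()['joints'])"
```

```text
clock: 23.42
position: [0.6759, 0.0291, 0.1225]
ee_rot: [-0.026, 3.141, 0.001]
force: [1.8, 1.4, 6.1]
width: 0.148
gripper_force: 50.0
clock: 23.67
position: [0.676, 0.0291, 0.1222]
ee_rot: [-0.026, 3.14, 0.0]
force: [-0.9, 0.9, 10.6]
width: 0.151
gripper_force: 50.0
[0.67603809 0.02914104 0.12215984] [ 0.38274125  0.74581523 -0.87367687  1.47791085  0.5938759   1.19513239
  1.00793385]
```

```bash
python3 -m creep '[[0,0,-0.004,0,0,0],[0,0,0,0,0,0],[0,0,0,0,0,0.03],[0,0,0,0,0,0.03],[0,0,0,0,0,0.03],[0,0,0,0,0,0],[0,0,0,0,0,0]]'; python3 -c "
from h import *
s=arm.observe();r=R(s['ee_rot']);print(s['position'],np.degrees(np.arctan2(r[1,0],r[0,0])),s['force'],s['ft_torque'])"
```

```text
clock: 24.25
position: [0.6757, 0.0287, 0.1229]
ee_rot: [0.271, 3.129, -0.0]
force: [-0.2, 0.7, 5.8]
width: 0.148
gripper_force: 50.0
[0.67574163 0.02872901 0.12293331] 170.10522821530407 [-0.20338478  0.69381896  5.78256108] [ 0.31883528 -0.21781025 -0.0254422 ]
```

Turned 10.8° freely, with little torque. I'll continue to about 45°.

```bash
python3 -m creep '[[0,0,0,0,0,0.035],[0,0,0,0,0,0.035],[0,0,0,0,0,0.035],[0,0,0,0,0,0.035],[0,0,0,0,0,0],[0,0,0,0,0,0]]'; python3 -m creep '[[0,0,0,0,0,0.036],[0,0,0,0,0,0.036],[0,0,0,0,0,0.036],[0,0,0,0,0,0.036],[0,0,0,0,0,0],[0,0,0,0,0,0],[0,0,0,0,0,0],[0,0,0,0,0,0]]'; python3 -c "
from h import *
s=arm.observe();r=R(s['ee_rot']);print(s['position'],np.degrees(np.arctan2(r[1,0],r[0,0])),s['force'],s['ft_torque'],s['joints'])
save('wrist','w13');M=np.array(arm.get_image('wrist')['mount'])
im=cv2.imread('pics/w13.png').astype(int)
for u in(236,252,268): print(u,' '.join('%d:%d'%(v,im[v,u-1:u+2].mean()) for v in range(170,240,2)))"
```

```text
clock: 24.75
position: [0.6756, 0.0286, 0.1229]
ee_rot: [0.725, 3.056, -0.001]
force: [-0.2, 0.3, 5.8]
width: 0.148
gripper_force: 50.0
clock: 25.42
position: [0.6756, 0.0285, 0.1228]
ee_rot: [1.176, 2.913, -0.001]
force: [-0.2, -0.0, 5.2]
width: 0.149
gripper_force: 50.0
[0.67562464 0.0285422  0.12283115] 136.04399046197196 [-0.21501269 -0.01241622  5.22600655] [ 0.10478714 -0.12691882 -0.0841767 ] [ 0.29346584  0.68611377 -0.69333986  1.48556264  0.462997    1.13778706
  0.31926078]
236 170:101 172:124 174:121 176:119 178:120 180:122 182:123 184:97 186:88 188:93 190:99 192:97 194:99 196:96 198:98 200:98 202:97 204:99 206:99 208:97 210:98 212:96 214:91 216:94 218:93 220:94 222:92 224:95 226:94 228:97 230:99 232:98 234:92 236:72 238:67
252 170:120 172:119 174:119 176:121 178:117 180:121 182:98 184:88 186:95 188:99 190:99 192:98 194:99 196:98 198:99 200:98 202:95 204:77 206:80 208:79 210:77 212:80 214:79 216:88 218:99 220:102 222:100 224:102 226:101 228:101 230:101 232:100 234:102 236:101 238:102
268 170:99 172:119 174:122 176:124 178:124 180:124 182:123 184:102 186:88 188:92 190:99 192:100 194:98 196:95 198:97 200:98 202:100 204:99 206:99 208:98 210:99 212:97 214:96 216:95 218:97 220:94 222:94 224:96 226:96 228:100 230:99 232:99 234:98 236:89 238:83
```

The cover has turned 44.9° with the tool. The bar profile in the wrist image is unchanged, the grip is 50 N and the spring is pressed. Handing in.

```bash
python3 -c "
from cell import arm
print(arm.sign_off())"
```

```text
the job is handed in; nothing more can be done
None
```

I handed the job in at about 25 s: the element stands in the neck, and the large cover went in through the notches, pressed down about 15 mm, turned about 45° clockwise and still gripped at 50 N; no verdict was returned.

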